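# Start the motorised spice carousel

### The job

Set the motorised spice carousel going from its control strip, pressing with the fingertips: first push down the raised end of the rocker so that it tips right over and stays, then push the round key fully down so that it stays down, and last press the bar key fully down and let it spring back up. Keep to that order, and leave the carousel's turntable, the spare jar, the cup and the spoon where they are.

Things in the scene. Friction and masses are not known exactly. Their poses are not given: they have to be found in the camera images.
- carousel: Fixed white base of the spice carousel on the lower glass shelf (shelf top 50 mm above the work surface). Origin: centre of its round part's underside, on the shelf. Turntable on it 220 mm across; its jars reach 73 mm and its centre post 95 mm above the shelf. A control strip 84 mm wide (x), 34 mm high, runs along the base's own -y to 405 mm from the origin. Yaw within 0.28 rad of the world axes.
- rocker_module: Module with the rocker. Three fixed modules sit on the strip's middle line, 165, 245 and 325 mm from the carousel's origin, in any order, with the base's yaw. Each is a flat housing 74 mm (x) by 70 mm (y), underside 34 mm and top 40 mm above the shelf, with one plain grey key; the keys differ only in shape. Origin: centre of the housing's underside.
- rocker_press (a point): Point to press on the rocker, on top of its raised half (base's -x half, nearer the robot), 20 mm from the pivot line; moves with it. The rocker is a shallow V-shaped paddle, 56 mm long (x), 28 mm wide (y), pivot line along y at the V's bottom, 48 mm above the shelf. At the start the near half slopes 0.3 rad up to its end (8 mm above the pivot), the far half is level; fully over, the reverse.
- rocker (a joint): Tilt of the rocker in rad: about 0 to 0.03 at the start (near half up), 0.3 fully over (near half level). Friction holds it where it is left; about 2 to 3 N on the free end tips it, then it meets a firm stop.
- round_top (a point): Centre of the top of the round key, a cylinder 30 mm across, 53 mm above the shelf when up. Moves with the key.
- round_key (a joint): Depth of the round key in m: 0 up, 0.006 fully down at a firm stop. It moves straight down at about 2.5 N and stays at the depth where it is left (no spring).
- bar_top (a point): Centre of the top of the bar key, an oblong 18 mm (base's x) by 56 mm (base's y), 53 mm above the shelf when up. Moves with the key.
- bar_key (a joint): Depth of the bar key in m: 0 up, 0.006 fully down at a firm stop. A spring pushes it back up: 1 N to start, 4 N fully down.
- turntable_rim (a point): A point on the rim of the turntable, 107 mm from the carousel's axis, about 29 mm above the shelf. The turntable turns freely about the vertical if pushed; leave it alone.
- spare_jar: Loose small glass jar with a steel cap, 38 mm across and 48 mm high, standing on the lower shelf on the robot's side of the strip. Origin: centre of its underside. Leave alone.
- cup: Loose green plastic cup, 72 mm across the rim and 85 mm high, standing on the lower shelf off the free end of the strip. Origin: centre of its underside. Leave alone.
- spoon: Loose yellow silicone spoon, 240 mm long, lying on the lower shelf beyond the strip, its length (own x) roughly along the strip. Leave alone.

How it is judged (in metres and radians):
On the way, in this order (a step that is already met when the one before it is completed fails the run):
1. the rocker is tipped over (value of joint rocker above 0.25 rad), for 0.1 s.
2. the round key is fully down (value of joint round_key above 0.0045 m), for 0.1 s.
3. the bar key is pressed fully down (value of joint bar_key above 0.0045 m), for 0.04 s.
At the end, for the whole second after the job is handed in: The rocker is over (more than 0.25 of 0.3 rad), the round key is down (more than 4.5 of 6 mm), the bar key is back up (less than 1.5 mm down); the turntable rim is within 25 mm and the jar, cup and spoon are within 30 mm of where they started, jar and cup upright (value of joint rocker above 0.25 rad and value of joint round_key above 0.0045 m and value of joint bar_key below 0.0015 m and distance of turntable_rim from where it was at the start of the episode below 0.025 m and distance of each of spare_jar, cup, spoon from where it was at the start of the episode below 0.03 m and angle between each of spare_jar, cup's own z axis and vertical below 0.2 rad); the robot touches nothing.
It fails at once if the round key or the bar key is pressed before the rocker is over (value of joint rocker below 0.2 rad and value of joint any of round_key, bar_key above 0.003 m).
It fails at once if the bar key is pressed before the round key is down (value of joint round_key below 0.004 m and value of joint bar_key above 0.003 m).
It fails at once if the spare jar, cup or spoon is moved or lifted (distance of any of spare_jar, cup, spoon from where it was at the start of the episode above 0.03 m).
It fails at once if the spare jar or the cup is tipped (angle between any of spare_jar, cup's own z axis and vertical above 0.5 rad).
It fails at once if the turntable is turned by hand (distance of turntable_rim from where it was at the start of the episode above 0.025 m).
It also fails if it takes over 42 s, if anything falls off the work surface, if the arm or the gripper's body presses on something with over 40 N, if the wrist force passes 120 N, or if a joint passes its speed limit or range.

### The arm

A 6-joint arm with a two-finger parallel gripper is mounted at the origin on the work surface. World frame = base frame: x ahead of the robot, y to its left, z up, the work surface at z = 0. Lengths are in m, angles in degrees, forces in N, time in s.
With the tool pointing down it reaches from about 0.4 to 0.825 m from the base axis. Payload 7 kg.
Tool frame: the origin (TCP) lies on the centre line of the jaws, within the pads' length; the fingertips stand r.nose_length ahead of it and the grasp point (between the pads) lies 2 mm behind it (r.nose_length is the distance from the TCP to the fingertips, in m); z points along the fingers, y is the direction in which the jaws open and shut (so a half turn about z gives the same grasp; the last joint's range is limited). The gripper opens to 88 mm and grips with 3 to 60 N. Pads are 19 mm wide; open, the fingers measure 130 mm over their backs; the gripper's body (78 mm by 193 mm) begins 47 mm behind the grasp point.
Start: joints at [89.731, 20.546, 0.682, 0, -70.136, -16.507], TCP at [0.195, 0.646, 0.213] pointing down, gripper open.
Joint ranges: [-176.03, 176.03], [-82.01, 121.73], [-58.28, 71.71], [-173.87, 95.51], [-174.79, -0.11], [-173.66, 173.66]. Speed limits (degrees/s): [136.94, 136.94, 172.46, 180, 180, 180].

### API

Orientations are given as [roll, pitch, yaw] about the fixed x, y, z axes, in that order (R = Rz(yaw) Ry(pitch) Rx(roll)).
In Python, from plant import r gives the robot as it stands.
- The arm moves only by the tool apply_moves, never from a script. Its argument "targets" is a list of rows, each a list of 3 entries, a list of its own where there are three numbers: the shift along the tool's x, y, z scaled (see below), then the turn, a rotation vector about the tool's x, y, z scaled (see below), then the finger opening in mm, from 0 to 87.6. A call has 1 to 5 rows; each row shifts and turns the pose as measured when the row begins, along the tool's axes as they then stand; what a row does not reach is not made up. The controller multiplies each number of a shift by 0.04 m and each number of a turn by 8 degrees. A row lasts 1/10 s, in which the tool goes at most 50 mm and 8.59 degrees, less where a joint would pass 70% of its speed; a pose out of reach is approached as far as the arm can. A call with a number of a shift or a turn outside -1 to 1 is refused whole. A call with a gripper value outside its range is refused whole. The fingers move at their own pace and stop on an object; "squeeze" is the grip in N (left out, the last holds). Time passes only in rows, so rows that do not move let the fingers close. It gives the time, the measured TCP pose, the force and the opening at its end, in the units of the state.
- r.get_state(): the state, without advancing time (a new reading comes with each control period).
- r.capture(name): name is "scene" or "side" or "wrist"; returns a dict with "img" (420x560x3 uint8, blue, green, red), "z_map" (420x560 float32, m along the optical axis (not along the pixel's ray), 0 where there is no reading), "fx", "fy", "cx", "cy" (pixels), "camera_from_world" (4x4, takes a point from world to camera coordinates); the wrist camera has in their place "mount" (4x4, takes a point from camera to tool coordinates, whose origin is the TCP and whose axes are the flange's). Camera axes: x right, y up, looking along -z (the intrinsics and any distortion apply to the point x, -y, -z); pixel columns grow to the right and rows downward; lengths in m; the calibration is good to about 2 mm. A picture is of the moment at which its call begins: read the wrist's pose just before it.
- r.close_job(): hands the job in, once; it reports no verdict.
The state is a dict: "time_s": time; "joints": joint angles; "qd": joint speeds; "joint_torque": joint torques, N m; "tcp_pos": TCP position; "eef_rot": TCP orientation; "contact_force": force on the tool from outside, world axes, zero at the start; "moment": the same for the moment, N m; "gripper_width": finger opening in m.
Only numpy, scipy, OpenCV 4.12 (cv2) and the standard library are available. Lean on these libraries where they do the work, as an engineer would, in place of code of your own. Each camera call takes 0.05 s, during which the arm holds its last target.

## Working session

There is one attempt and no reset: what is moved stays moved. The work goes in short steps, Python scripts to look and compute and a tool call to move; the robot and the scene stay as the last step left them, time stands still between calls to the robot, and variables do not carry over. Pictures are saved under pics/ and viewed, and the job is handed in when it is done.

Besides the shell and the picture viewer there is one more tool, called as name(argument=value, ...) on one line, values as JSON. apply_moves: Moves the arm, as the interface text tells. Its arguments: {"type":"object","properties":{"targets":{"type":"array","items":{"type":"array"}},"squeeze":{"type":"number"}},"required":["targets"]}

```bash
mkdir -p pics; ls; python3 - <<'E'
from plant import r
import cv2,numpy as np
s=r.get_state();print(s,r.nose_length)
for n in("scene","side","wrist"):
    c=r.capture(n);cv2.imwrite(f"pics/{n}0.png",c["img"]);np.save(f"pics/{n}0.npy",c,allow_pickle=True)
    print(n,{k:v for k,v in c.items() if k not in("img","z_map")})
print(r.get_state()["time_s"])
E
```

```text
pics
{'time_s': 0.0, 'joints': array([ 8.97311150e+01,  2.05901581e+01,  6.32681695e-01, -2.02150868e-02,
       -7.01347079e+01, -1.65073752e+01]), 'qd': array([-0.01176126,  0.01767026, -0.04870953,  0.03906538, -0.04063515,
        0.02674254]), 'joint_torque': array([ 1.24740716e-03, -5.82712591e+01,  2.93045032e+01,  6.99658424e+00,
        6.97313400e-03, -1.45112463e-04]), 'tcp_pos': array([0.19470268, 0.64577028, 0.21192852]), 'eef_rot': array([ 1.79906215e+02, -7.97550198e-03, -1.67831383e+01]), 'contact_force': array([-0.27036394,  0.91342857, -0.31911768]), 'moment': array([-0.0369371 ,  0.00997303, -0.01110066]), 'gripper_width': 0.08784749475519227} 0.017
scene {'fx': 426.29893006054647, 'fy': 426.29893006054647, 'cx': 274.48055774317845, 'cy': 208.10323674321123, 'camera_from_world': array([[ 5.03724563e-02,  9.98730299e-01, -6.37085943e-04,
        -3.21911619e-02],
       [-7.50347323e-01,  3.82658595e-02,  6.59935314e-01,
         3.75896281e-01],
       [ 6.59121772e-01, -3.27645270e-02,  7.51322152e-01,
        -1.37508619e+00],
       [ 0.00000000e+00,  0.00000000
[... 192 characters left out ...]
5012769, -0.31160852, -0.01254967,  0.58308455],
       [ 0.22499039, -0.71277478,  0.66432781, -0.22928805],
       [-0.21595529,  0.62837269,  0.74733598, -0.72972751],
       [ 0.        ,  0.        ,  0.        ,  1.        ]])}
wrist {'fx': 358.52747590345274, 'fy': 358.52747590345274, 'cx': 277.91782714534145, 'cy': 204.85564263553928, 'mount': array([[ 1.02699461e-03,  9.53006073e-01,  3.02949453e-01,
         8.15943451e-02],
       [ 9.99999434e-01, -8.94573398e-04, -5.75872148e-04,
         7.87408753e-04],
       [-2.77799133e-04,  3.02949873e-01, -9.53006452e-01,
        -1.72779285e-01],
       [ 0.00000000e+00,  0.00000000e+00,  0.00000000e+00,
         1.00000000e+00]])}
0.15
```

View pics/scene0.png

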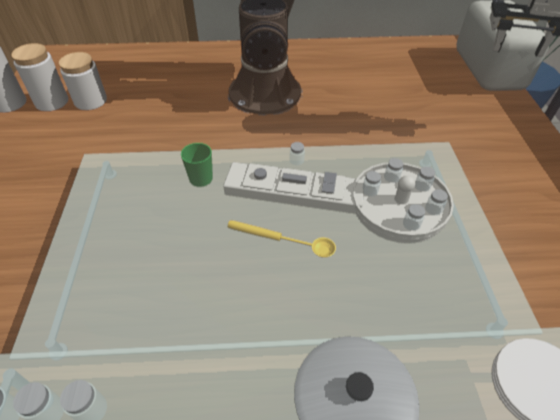

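View pics/side0.png

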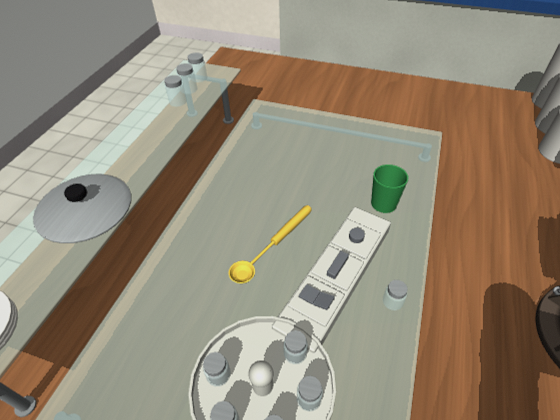

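View pics/wrist0.png

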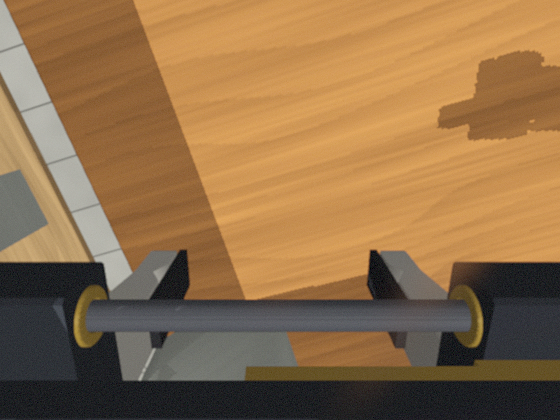

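```bash
python3 - <<'E'
import cv2,numpy as np
a=cv2.imread("pics/scene0.png");b=cv2.imread("pics/side0.png")
cv2.imwrite("pics/sc1.png",cv2.resize(a[130:270,180:380],None,fx=4,fy=4,interpolation=cv2.INTER_CUBIC))
cv2.imwrite("pics/sd1.png",cv2.resize(b[190:340,260:420],None,fx=4,fy=4,interpolation=cv2.INTER_CUBIC))
E
```

```text
(no output)
```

View pics/sc1.png

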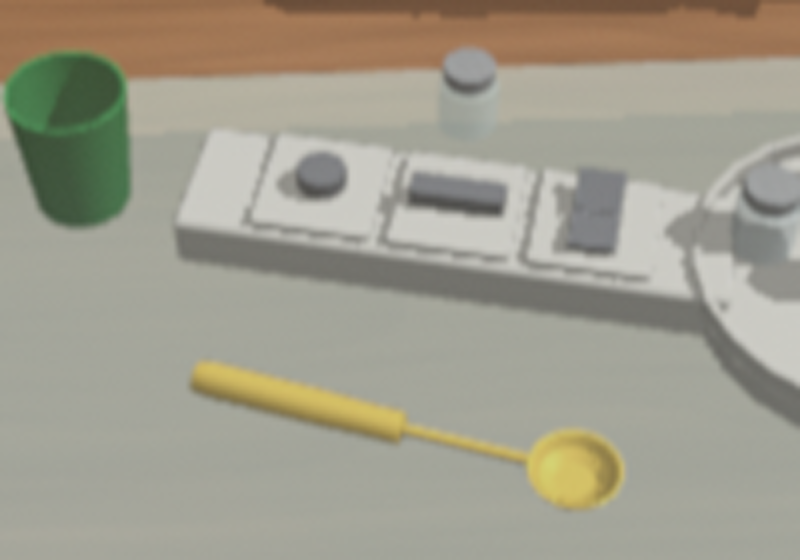

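View pics/sd1.png

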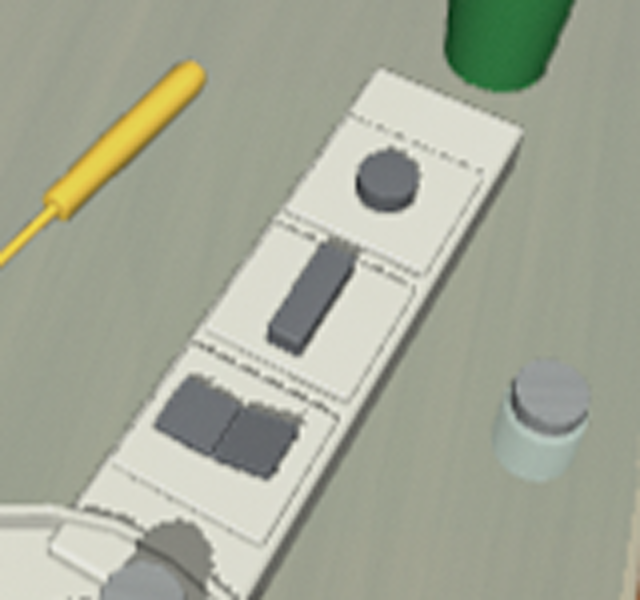

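```bash
cat > h.py <<'E'
import numpy as np
def load(n): return np.load(f"pics/{n}.npy",allow_pickle=True).item()
def ray(c,u,v):
    T=c["camera_from_world"];R=T[:3,:3];o=-R.T@T[:3,3]
    d=R.T@np.array([(u-c["cx"])/c["fx"],-(v-c["cy"])/c["fy"],-1.]);return o,d
def plane(c,u,v,z):
    o,d=ray(c,u,v);return o+d*(z-o[2])/d[2]
def tri(a,pa,b,pb):
    o1,d1=ray(a,*pa);o2,d2=ray(b,*pb)
    t=np.linalg.lstsq(np.c_[d1,-d2],o2-o1,rcond=None)[0]
    p,q=o1+d1*t[0],o2+d2*t[1];return (p+q)/2,np.linalg.norm(p-q)
def depth(c,u,v):
    o,d=ray(c,u,v);z=np.median(c["z_map"][int(v)-1:int(v)+2,int(u)-1:int(u)+2]);return o+d*z
E
python3 - <<'E'
from h import *
np.set_printoptions(precision=4,suppress=True)
S=load("scene0");D=load("side0")
sc=lambda x,y:(x/4+180-.4,y/4+130-.4)
sd=lambda x,y:(x/4+260-.4,y/4+190-.4)
for n,a,b,z in [("round",(322,168),(388,175),.103),("bar",(457,188),(312,290),.103),("pivot",(600,212),(228,428),.098),
  ("freeNear",(212,130),(522,130),.084),("freeFar",(180,225),(380,70),.084),
  ("jarcap",(470,62),(552,390),.098),("cupbase",(90,210),(490,80),.05)]:
    a=sc(*a);b=sd(*b)
    print(n,plane(S,*a,z),plane(D,*b,z),"tri",*tri(S,a,D,b),"dep",depth(S,*a),depth(D,*b))
E
```

```text
round [ 0.4783 -0.025   0.103 ] [ 0.4752 -0.0208  0.103 ] tri [ 0.4751 -0.0245  0.0993] 0.0012854815936923134 dep [ 0.4749 -0.025   0.0998] [ 0.4753 -0.0222  0.1013]
bar [0.4986 0.0513 0.103 ] [0.4946 0.0552 0.103 ] tri [0.4948 0.052  0.099 ] 0.0006406754734545158 dep [0.496  0.0516 0.1005] [0.4948 0.0532 0.1002]
pivot [0.5169 0.1312 0.098 ] [0.5128 0.1319 0.098 ] tri [0.5135 0.1312 0.0954] 0.0017197628932200185 dep [0.5161 0.1313 0.0972] [0.513  0.1308 0.0961]
freeNear [ 0.422  -0.0904  0.084 ] [ 0.4175 -0.0856  0.084 ] tri [ 0.417  -0.0906  0.079 ] 0.000844409339160109 dep [ 0.3835 -0.0936  0.0488] [ 0.4173 -0.0895  0.0797]
freeFar [ 0.5013 -0.1076  0.084 ] [ 0.4941 -0.1045  0.084 ] tri [ 0.4949 -0.1088  0.0784] 0.0016726551972438132 dep [ 0.4975 -0.108   0.0801] [ 0.4944 -0.1085  0.0798]
jarcap [0.3837 0.0688 0.098 ] [0.3842 0.0712 0.098 ] tri [0.3835 0.0695 0.0969] 0.001922721643727814 dep [0.3821 0.069  0.0967] [0.3839 0.0694 0.0953]
cupbase [ 0.4524 -0.1663  0.05  ] [ 0.4378 -0.1471  0.05  ] tri [ 0.4362 -0.168   0.0312] 0.0049448277993048365 dep [ 0.4688 -0.1632  0.0663] [ 0.4379 -0.1403  0.0572]
```

apply_moves(targets=[[[0.85,0.78,0],[0,0,0],0],[[0.85,0.78,0],[0,0,0],0],[[0.85,0.78,0],[0,0,0],0],[[0.85,0.78,0],[0,0,0],0],[[0.85,0.78,0],[0,0,0],0]], squeeze=10)

```text
time_s: 0.65
tcp_pos: [0.3128, 0.4444, 0.2085]
eef_rot: [179.7, -0.0, -16.4]
contact_force: [1.7, 0.6, 0.5]
gripper_width: 0.0531
```

apply_moves(targets=[[[0.85,0.78,0],[0,0,0],0],[[0.85,0.78,0],[0,0,0],0],[[0.85,0.78,0],[0,0,0],0],[[0.85,0.78,0],[0,0,0],0],[[0.5,0.5,0],[0,0,0],0]])

```text
time_s: 1.15
tcp_pos: [0.4243, 0.2514, 0.2096]
eef_rot: [179.7, -0.0, -16.4]
contact_force: [0.1, 0.8, -0.5]
gripper_width: 0.0129
```

```bash
cat >> h.py <<'E'
def togo(r,goal,yaw=None):
    from scipy.spatial.transform import Rotation as Ro
    s=r.get_state();R=Ro.from_euler("xyz",s["eef_rot"],degrees=True)
    d=R.inv().apply(np.array(goal)-s["tcp_pos"])/0.04
    print("t",s["time_s"],"tcp",s["tcp_pos"],"rpy",s["eef_rot"],"F",s["contact_force"],"w",s["gripper_width"])
    print("units to go",d.round(3))
    if yaw is not None:
        w=(R.inv()*Ro.from_euler("xyz",[180,0,yaw],degrees=True)).as_rotvec(degrees=True)/8;print("turn",w.round(3))
E
python3 - <<'E'
from plant import r
from h import *
np.set_printoptions(precision=4,suppress=True)
togo(r,[.495,.136,.18],-14.1);print(r.nose_length)
E
```

```text
t 1.15 tcp [0.4243 0.2514 0.2096] rpy [179.6626  -0.0386 -16.3766] F [ 0.1431  0.7699 -0.5222] w 0.012935095680923991
units to go [2.509 2.264 0.754]
turn [ 0.042 -0.004 -0.285]
0.017
```

apply_moves(targets=[[[0.75,0.7,0],[0,0,-0.28],0],[[0.7,0.65,0],[0,0,0],0],[[0.6,0.5,0.2],[0,0,0],0],[[0.35,0.3,0.2],[0,0,0],0],[[0.2,0.2,0.2],[0,0,0],0]])

```text
time_s: 1.65
tcp_pos: [0.5042, 0.1262, 0.1867]
eef_rot: [179.8, -0.1, -14.2]
contact_force: [-0.2, 0.2, -0.6]
gripper_width: 0.0005
```

```bash
python3 - <<'E'
from plant import r
from h import *
import cv2
np.set_printoptions(precision=4,suppress=True)
togo(r,[.495,.136,.18],-14.1)
for n in("scene","side","wrist"):
    c=r.capture(n);np.save(f"pics/{n}1.npy",c,allow_pickle=True)
    cv2.imwrite(f"pics/{n}1.png",c["img"])
a=load("scene1")["img"];b=load("side1")["img"]
cv2.imwrite("pics/c1.png",np.hstack([cv2.resize(a[100:250,230:360],None,fx=3,fy=3),cv2.resize(b[190:340,260:390],None,fx=3,fy=3)]))
E
```

```text
t 1.65 tcp [0.5042 0.1262 0.1867] rpy [179.8034  -0.1264 -14.205 ] F [-0.1668  0.2054 -0.6488] w 0.0004691089211516694
units to go [-0.283 -0.183  0.167]
turn [ 0.025 -0.016 -0.013]
```

View pics/c1.png

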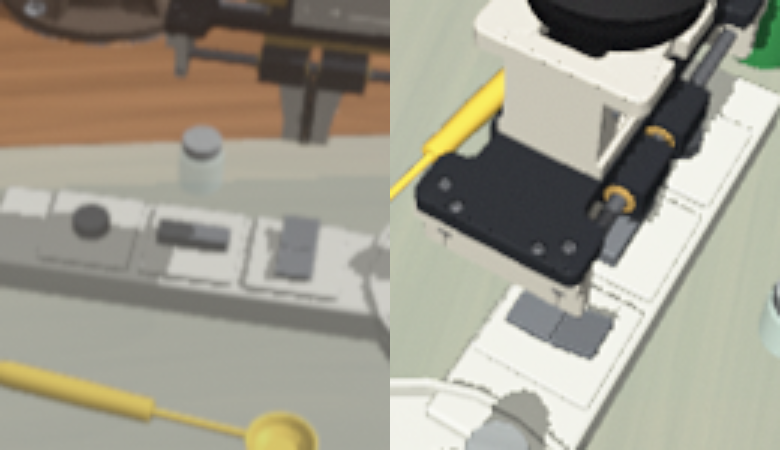

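View pics/wrist1.png

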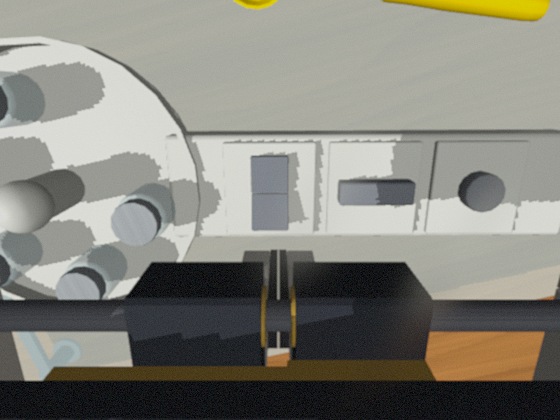

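```bash
cat >> h.py <<'E'
def wplane(c,pos,rpy,u,v,z):
    from scipy.spatial.transform import Rotation as Ro
    R=Ro.from_euler("xyz",rpy,degrees=True).as_matrix();M=c["mount"]
    o=pos+R@M[:3,3];d=R@M[:3,:3]@np.array([(u-c["cx"])/c["fx"],-(v-c["cy"])/c["fy"],-1.])
    return o+d*(z-o[2])/d[2]
E
python3 - <<'E'
from h import *
np.set_printoptions(precision=4,suppress=True)
c=load("wrist1");p=[.5042,.1262,.1867];q=[179.8,-.126,-14.205]
for n,u,v,z in[("pivot",269.5,193,.098),("nearend",269.5,230,.106),("bar",376.5,191,.103),("round",482.5,190,.103)]:print(n,wplane(c,p,q,u,v,z))
E
```

```text
pivot [0.5133 0.1292 0.098 ]
nearend [0.4872 0.1358 0.106 ]
bar [0.4966 0.0514 0.103 ]
round [ 0.478  -0.0251  0.103 ]
```

apply_moves(targets=[[[-0.3,-0.16,0.4],[0,0,0],0],[[0,0,0.3],[0,0,0],0],[[0,0,0.2],[0,0,0],0],[[0,0,0],[0,0,0],0]])

```text
time_s: 2.2
tcp_pos: [0.4928, 0.139, 0.1503]
eef_rot: [179.8, -0.2, -14.0]
contact_force: [-0.2, 0.5, 0.4]
gripper_width: 0.0012
```

```bash
python3 - <<'E'
from plant import r
from h import *
np.set_printoptions(precision=4,suppress=True)
togo(r,[.494,.135,.115],-14.1)
E
```

```text
t 2.2 tcp [0.4928 0.139  0.1503] rpy [179.8333  -0.1615 -13.9895] F [-0.2223  0.5404  0.4083] w 0.0011787549102633777
units to go [0.05  0.086 0.882]
turn [ 0.021 -0.02   0.014]
```

apply_moves(targets=[[[0.05,0.1,0.3],[0,0,0],0],[[0,0,0.2],[0,0,0],0],[[0,0,0.15],[0,0,0],0]])

```text
time_s: 2.5
tcp_pos: [0.4951, 0.1351, 0.1239]
eef_rot: [179.9, -0.3, -13.9]
contact_force: [-0.3, 0.1, -0.3]
gripper_width: 0.0005
```

apply_moves(targets=[[[0,0,0.12],[0,0,0],0],[[0,0,0.12],[0,0,0],0]])

```text
time_s: 2.7
tcp_pos: [0.4952, 0.1347, 0.1131]
eef_rot: [179.9, -0.3, -13.9]
contact_force: [-0.0, -0.7, -0.3]
gripper_width: 0.0003
```

```bash
python3 - <<'E'
from plant import r
from h import *
np.set_printoptions(precision=4,suppress=True)
togo(r,[.494,.135,.115],-14.1)
E
```

```text
t 2.7 tcp [0.4952 0.1347 0.1131] rpy [179.9041  -0.2616 -13.9423] F [-0.0385 -0.7195 -0.2711] w 0.0002819109208556174
units to go [-0.03   0.    -0.048]
turn [ 0.012 -0.033  0.02 ]
```

```bash
python3 - <<'E'
from plant import r
from h import *
import cv2
for n in("scene","side"):
    c=r.capture(n);np.save(f"pics/{n}2.npy",c,allow_pickle=True)
a=load("scene2")["img"];b=load("side2")["img"]
cv2.imwrite("pics/c2.png",np.hstack([cv2.resize(a[120:220,280:380],None,fx=4,fy=4),cv2.resize(b[240:340,260:360],None,fx=4,fy=4)]))
print(r.get_state()["contact_force"])
E
```

```text
[ 0.01667316 -0.9763828  -0.21971903]
```

View pics/c2.png

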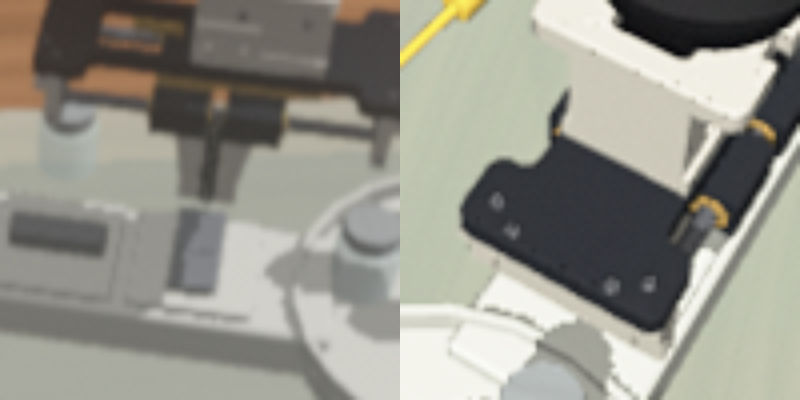

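apply_moves(targets=[[[-0.03,0,0.05],[0,0,0],0],[[0,0,0.05],[0,0,0],0]])

```text
time_s: 3.0
tcp_pos: [0.4939, 0.135, 0.109]
eef_rot: [179.9, -0.3, -13.9]
contact_force: [-0.3, -0.0, -0.7]
gripper_width: 0.0005
```

apply_moves(targets=[[[0,0,0.05],[0,0,0],0],[[0,0,0.05],[0,0,0],0]])

```text
time_s: 3.2
tcp_pos: [0.4941, 0.1352, 0.105]
eef_rot: [179.9, -0.3, -13.9]
contact_force: [-1.1, -0.4, -0.7]
gripper_width: 0.0003
```

```bash
python3 - <<'E'
from plant import r
from h import *
import cv2
for n in("scene","side","wrist"):
    c=r.capture(n);np.save(f"pics/{n}3.npy",c,allow_pickle=True)
a=load("scene3")["img"];b=load("wrist3")["img"]
cv2.imwrite("pics/c3.png",cv2.resize(a[130:220,280:380],None,fx=8,fy=6,interpolation=cv2.INTER_CUBIC))
cv2.imwrite("pics/w3.png",b)
E
```

```text
(no output)
```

View pics/c3.png

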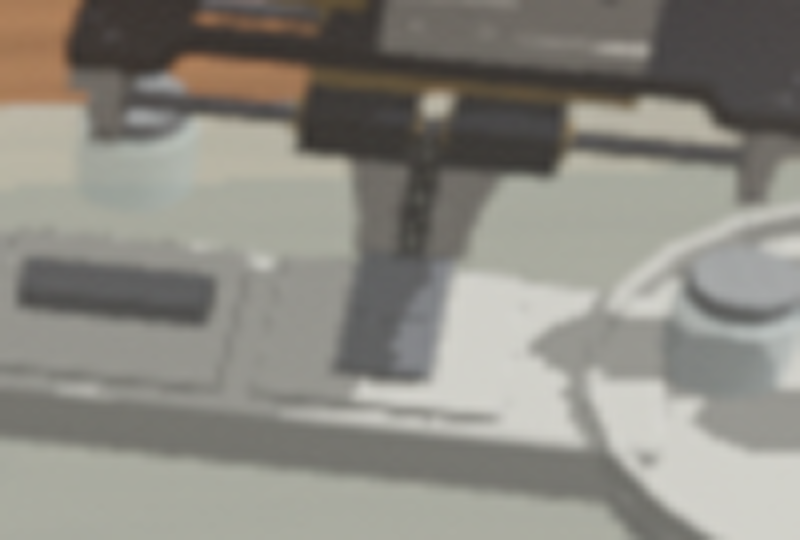

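View pics/w3.png

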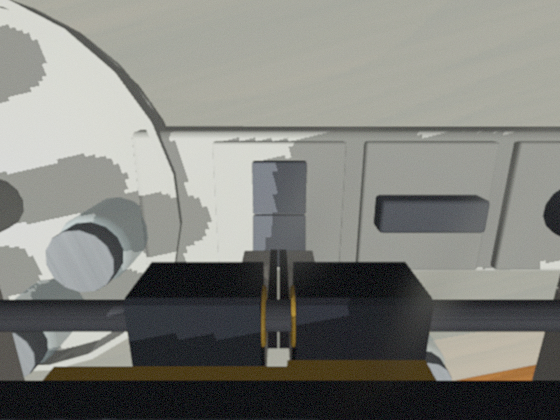

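```bash
python3 - <<'E'
from h import *
from plant import r
np.set_printoptions(precision=4,suppress=True)
M=np.linalg.inv(load("wrist3")["mount"]);c=load("wrist3")
for z in(.017,0,-.01,-.02):
  for x in(.0095,-.0095):
    p=M@[x,0,z,1];print("wrist",x,z,c["cx"]+c["fx"]*p[0]/-p[2],c["cy"]-c["fy"]*p[1]/-p[2])
c=load("scene3")
for z in(.083,.088,.098,.104,.11):
    p=c["camera_from_world"]@[.494,.135,z,1];u,v=c["cx"]+c["fx"]*p[0]/-p[2],c["cy"]-c["fy"]*p[1]/-p[2]
    print(z,u,v,(u-280)*8,(v-130)*6)
print(r.get_state()['contact_force'],r.get_state()['tcp_pos'])
# depth of fingertip in the scene picture
zm=c["z_map"]
for v in range(160,192,2):
  p=depth(c,331.,v);q=depth(c,335,v);print(v,p,q)
E
```

```text
wrist 0.0095 0.017 276.37305962121167 224.62409124150133
wrist -0.0095 0.017 276.3821158522806 255.22168331807814
wrist 0.0095 0 276.24683681511516 236.24282604830063
wrist -0.0095 0 276.260435549428 269.07102330422276
wrist 0.0095 -0.01 276.16179207235353 244.0711444276659
wrist -0.0095 -0.01 276.1787792661833 278.36493203184386
wrist 0.0095 -0.02 276.0670661007555 252.7906142077354
wrist -0.0095 -0.02 276.0881364391514 288.6816661247114
0.083 329.2837040205212 180.08644711841336 394.2696321641697 300.51868271048016
0.088 329.49074882398793 178.55585709736908 395.9259905919034 291.3351425842145
0.098 329.90959906108156 175.45948383673505 399.2767924886525 272.7569030204103
0.104 330.1640052723042 173.57877202137334 401.3120421784338 261.47263212824004
0.11 330.4207730524586 171.68060217866469 403.366184419669 250.0836130719881
[-0.131  -0.0372 -0.5592] [0.494  0.1351 0.105 ]
160 [0.5043 0.1304 0.1553] [0.508  0.1383 0.1583]
162 [0.5031 0.1313 0.1482] [0.5089 0.1387 0.1532]
164 [0.5035 0.1318 0.1426] [0.5082 0.1395 0.1467]
166 [0.5058 0.1318 0.1388] [0.5083 0.1402 0.1407]
168 [0.5048 0.1327 0.1318] [0.5099 0.1404 0.1362]
170 [0.505  0.1332 0.1258] [0.509  0.1413 0.1292]
172 [0.5049 0.1339 0.1196] [0.5078 0.1422 0.1219]
174 [0.4952 0.1368 0.1038] [0.4959 0.1459 0.104 ]
176 [0.5005 0.1362 0.1025] [0.5011 0.1452 0.1027]
178 [0.5044 0.1359 0.1   ] [0.5054 0.1448 0.1006]
180 [0.5098 0.1352 0.099 ] [0.5098 0.1444 0.0985]
182 [0.5142 0.1348 0.097 ] [0.515  0.1438 0.0974]
184 [0.5201 0.1341 0.0965] [0.5162 0.1442 0.0921]
186 [0.5268 0.1331 0.097 ] [0.52   0.1439 0.0895]
188 [0.5321 0.1324 0.0961] [0.526  0.1431 0.0892]
190 [0.5387 0.1315 0.0966] [0.5313 0.1424 0.0882]
```

```bash
python3 - <<'E'
from h import *
np.set_printoptions(precision=4,suppress=True)
c=load("scene3")
for n,U,V in[("tab right",374,range(150,170,2)),("tab right",377,range(150,170,2)),("tab left",292,range(140,160,2)),("finger L",327,range(150,178,2))]:
  for v in V:print(n,v,depth(c,U,v))
E
```

```text
tab right 150 [0.5527 0.2032 0.2226]
tab right 152 [0.5528 0.2041 0.2174]
tab right 154 [0.5516 0.2055 0.211 ]
tab right 156 [0.5519 0.2063 0.2059]
tab right 158 [0.5537 0.2067 0.202 ]
tab right 160 [0.5539 0.2076 0.1967]
tab right 162 [0.554  0.2085 0.1913]
tab right 164 [0.5535 0.2097 0.1852]
tab right 166 [0.4565 0.2469 0.0873]
tab right 168 [0.4601 0.2467 0.0841]
tab right 150 [0.5544 0.2087 0.2238]
tab right 152 [0.5551 0.2094 0.2192]
tab right 154 [0.5552 0.2103 0.2139]
tab right 156 [0.5553 0.2113 0.2087]
tab right 158 [0.3905 0.2744 0.0522]
tab right 160 [0.3959 0.2736 0.0503]
tab right 162 [0.4015 0.2728 0.0485]
tab right 164 [0.409  0.2712 0.0487]
tab right 166 [0.4563 0.2543 0.0867]
tab right 168 [0.4558 0.2557 0.0797]
tab left 140 [0.5124 0.0424 0.2217]
tab left 142 [0.5134 0.0425 0.2172]
tab left 144 [0.5138 0.0426 0.2123]
tab left 146 [0.5135 0.0428 0.2066]
tab left 148 [0.514  0.0429 0.2017]
tab left 150 [0.5142 0.043  0.1964]
tab left 152 [0.5126 0.0434 0.1895]
tab left 154 [0.4003 0.0553 0.0842]
tab left 156 [0.3986 0.0557 0.0761]
tab left 158 [0.3996 0.0558 0.0704]
finger L 150 [0.5293 0.1136 0.2063]
finger L 152 [0.5304 0.1139 0.2019]
finger L 154 [0.5301 0.1144 0.1962]
finger L 156 [0.5304 0.1149 0.1909]
finger L 158 [0.504  0.1211 0.1613]
finger L 160 [0.5041 0.1216 0.1555]
finger L 162 [0.5049 0.122  0.1504]
finger L 164 [0.5045 0.1226 0.144 ]
finger L 166 [0.5048 0.1231 0.1383]
finger L 168 [0.5051 0.1236 0.1325]
finger L 170 [0.5045 0.1243 0.1258]
finger L 172 [0.4912 0.1279 0.1066]
finger L 174 [0.4934 0.1279 0.1024]
finger L 176 [0.4993 0.1272 0.1019]
```

```bash
python3 - <<'E'
from h import *
np.set_printoptions(precision=4,suppress=True)
c=load("wrist3");q=[179.9,-.3,-13.9]
for dz in(0,.03):
  p=np.array([.494,.135,.105+dz])
  for n,u,v,z in[("pivot",279,214,.098),("bar",431,200+12,.103)]:print(dz,n,wplane(c,p,q,u,v,z))
c=load("wrist1");p=np.array([.5042,.1262,.1867+.03]);q=[179.8,-.126,-14.205]
for n,u,v,z in[("pivot",269.5,193,.098),("bar",376.5,191,.103),("round",482.5,190,.103)]:print(n,wplane(c,p,q,u,v,z))
E
```

```text
0 pivot [0.5124 0.129  0.098 ]
0 bar [0.4963 0.0522 0.103 ]
0.03 pivot [0.5025 0.1312 0.098 ]
0.03 bar [0.4833 0.0414 0.103 ]
pivot [0.5053 0.1319 0.098 ]
bar [0.4865 0.045  0.103 ]
round [ 0.4658 -0.0405  0.103 ]
```

apply_moves(targets=[[[0,0,0.1],[0,0,0],0],[[0,0,0.1],[0,0,0],0]])

```text
time_s: 3.55
tcp_pos: [0.4945, 0.1353, 0.0971]
eef_rot: [180.0, -0.3, -13.9]
contact_force: [-0.4, -0.1, 0.5]
gripper_width: 0.0009
```

apply_moves(targets=[[[0,0,0.05],[0,0,0],0],[[0,0,0.05],[0,0,0],0]])

```text
time_s: 3.75
tcp_pos: [0.4943, 0.1352, 0.0923]
eef_rot: [179.9, -0.3, -13.9]
contact_force: [0.3, -0.3, 2.5]
gripper_width: 0.0003
```

apply_moves(targets=[[[0,0,0.05],[0,0,0],0]])

```text
time_s: 3.85
tcp_pos: [0.4941, 0.1351, 0.0902]
eef_rot: [179.9, -0.3, -13.9]
contact_force: [-2.5, 2.0, 2.9]
gripper_width: 0.0007
```

apply_moves(targets=[[[0,0,0.05],[0,0,0],0]])

```text
time_s: 3.95
tcp_pos: [0.4939, 0.1352, 0.0881]
eef_rot: [179.9, -0.3, -13.9]
contact_force: [-1.1, -0.5, 2.3]
gripper_width: 0.0005
```

apply_moves(targets=[[[0,0,0.05],[0,0,0],0]])

```text
time_s: 4.05
tcp_pos: [0.4938, 0.1352, 0.086]
eef_rot: [179.9, -0.2, -13.9]
contact_force: [-2.1, 0.3, 2.0]
gripper_width: 0.0008
```

apply_moves(targets=[[[0,0,0.05],[0,0,0],0]])

```text
time_s: 4.15
tcp_pos: [0.4939, 0.1352, 0.0842]
eef_rot: [179.9, -0.3, -13.9]
contact_force: [-9.3, 0.0, 24.4]
gripper_width: 0.0009
```

apply_moves(targets=[[[0,0,0],[0,0,0],0],[[0,0,-0.5],[0,0,0],0],[[0,0,-0.8],[0,0,0],0],[[0,0,-0.5],[0,0,0],0],[[0,-0.6,0],[0,0,0],0]])

```text
time_s: 4.65
tcp_pos: [0.4988, 0.1569, 0.1579]
eef_rot: [179.8, -0.2, -14.0]
contact_force: [0.3, 0.9, -0.1]
gripper_width: 0.0007
```

```bash
python3 - <<'E'
from plant import r
from h import *
import cv2
np.set_printoptions(precision=4,suppress=True)
togo(r,[.477,-.0245,.12],-14.1)
for n in("scene","wrist"):
    c=r.capture(n);np.save(f"pics/{n}4.npy",c,allow_pickle=True)
a=load("scene4");b=load("wrist4")["img"]
cv2.imwrite("pics/c4.png",np.hstack([cv2.resize(a["img"][150:220,270:370],None,fx=4,fy=4,interpolation=cv2.INTER_CUBIC),cv2.resize(b[120:260,200:560][:,:],None,fx=1.1,fy=2)]))
for v in range(174,194,2):print(v,depth(a,331-(v-183)*.15,v))
E
```

```text
t 4.65 tcp [0.4988 0.1569 0.1579] rpy [179.7984  -0.2096 -14.0005] F [ 0.3207  0.8682 -0.1065] w 0.000676145251873751
units to go [0.566 4.53  0.966]
turn [ 0.025 -0.026  0.012]
174 [0.4387 0.1535 0.0482]
176 [0.4954 0.1398 0.0974]
178 [0.5009 0.1385 0.0964]
180 [0.5077 0.1368 0.0969]
182 [0.5138 0.1353 0.0966]
184 [0.5226 0.1331 0.0992]
186 [0.531  0.131  0.1015]
188 [0.5394 0.129  0.1038]
190 [0.5433 0.128  0.1015]
192 [0.5382 0.1292 0.0896]
```

View pics/c4.png

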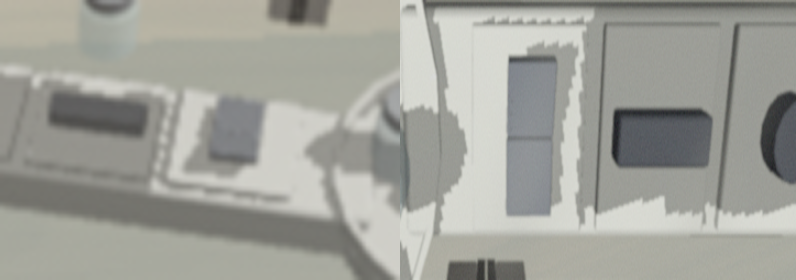

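Depths show the near half is now level (z ≈ 0.097) and the far half is up (0.104), so the rocker is over. Next is the round key.

apply_moves(targets=[[[0.12,1,0],[0,0,0],0],[[0.12,1,0],[0,0,0],0],[[0.12,1,0],[0,0,0],0],[[0.12,0.9,0.1],[0,0,0],0],[[0.05,0.4,0.2],[0,0,0],0]])

```text
time_s: 5.25
tcp_pos: [0.4787, -0.0161, 0.143]
eef_rot: [179.7, -0.2, -13.5]
contact_force: [-0.0, 0.0, -0.9]
gripper_width: 0.0004
```

```bash
python3 - <<'E'
from plant import r
from h import *
np.set_printoptions(precision=4,suppress=True)
togo(r,[.477,-.0245,.12],-14.1)
E
```

```text
t 5.25 tcp [ 0.4787 -0.0161  0.143 ] rpy [179.722   -0.2083 -13.4678] F [-0.0367  0.0137 -0.9318] w 0.00038241475354530604
units to go [0.005 0.21  0.577]
turn [ 0.035 -0.026  0.079]
```

apply_moves(targets=[[[0,0.15,0.5],[0,0,0],0],[[0,0,0.3],[0,0,0],0],[[0,0,0],[0,0,0],0]])

```text
time_s: 5.55
tcp_pos: [0.4754, -0.0264, 0.1085]
eef_rot: [179.7, -0.1, -13.7]
contact_force: [-0.8, -0.2, -0.8]
gripper_width: 0.0008
```

```bash
python3 - <<'E'
from plant import r
from h import *
import cv2
np.set_printoptions(precision=4,suppress=True)
togo(r,[.477,-.0245,.083],-14.1)
c=r.capture("scene")
cv2.imwrite("pics/c5.png",cv2.resize(c["img"][120:220,220:340],None,fx=5,fy=5,interpolation=cv2.INTER_CUBIC))
E
```

```text
t 5.55 tcp [ 0.4754 -0.0264  0.1085] rpy [179.666   -0.1329 -13.7282] F [-0.8151 -0.1888 -0.8098] w 0.0007839851946849952
units to go [ 0.026 -0.059  0.638]
turn [ 0.042 -0.017  0.046]
```

View pics/c5.png

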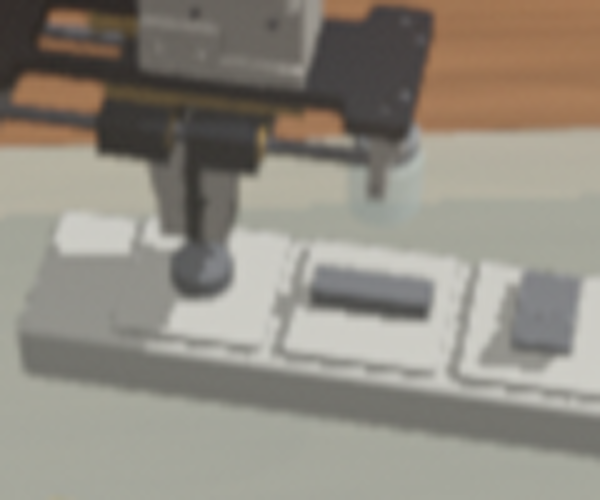

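apply_moves(targets=[[[0.02,-0.05,0.2],[0,0,0],0],[[0,0,0.15],[0,0,0],0],[[0,0,0.05],[0,0,0],0]])

```text
time_s: 5.9
tcp_pos: [0.4783, -0.0237, 0.0933]
eef_rot: [179.7, -0.3, -13.6]
contact_force: [0.2, 0.5, 0.4]
gripper_width: 0.0005
```

apply_moves(targets=[[[0,0,0.05],[0,0,0],0]])

```text
time_s: 6.0
tcp_pos: [0.4785, -0.0234, 0.0912]
eef_rot: [179.7, -0.3, -13.6]
contact_force: [-0.1, 0.9, 0.4]
gripper_width: 0.0006
```

apply_moves(targets=[[[0,0,0.05],[0,0,0],0]])

```text
time_s: 6.1
tcp_pos: [0.4786, -0.0233, 0.0892]
eef_rot: [179.7, -0.3, -13.6]
contact_force: [-1.1, -1.1, 1.5]
gripper_width: 0.0006
```

apply_moves(targets=[[[0,0,0.05],[0,0,0],0]])

```text
time_s: 6.2
tcp_pos: [0.4786, -0.0233, 0.0873]
eef_rot: [179.7, -0.3, -13.6]
contact_force: [-1.7, -0.5, 3.5]
gripper_width: 0.0003
```

apply_moves(targets=[[[0,0,0.05],[0,0,0],0]])

```text
time_s: 6.3
tcp_pos: [0.4786, -0.0233, 0.0853]
eef_rot: [179.7, -0.3, -13.6]
contact_force: [-0.8, -0.4, 2.5]
gripper_width: 0.0004
```

apply_moves(targets=[[[0,0,0.05],[0,0,0],0]])

```text
time_s: 6.4
tcp_pos: [0.4787, -0.0233, 0.0834]
eef_rot: [179.7, -0.3, -13.5]
contact_force: [-4.4, 0.9, 18.7]
gripper_width: 0.0009
```

apply_moves(targets=[[[0,0,0.04],[0,0,0],0]])

```text
time_s: 6.5
tcp_pos: [0.4789, -0.0233, 0.0832]
eef_rot: [179.7, -0.4, -13.5]
contact_force: [-14.0, 3.6, 34.7]
gripper_width: 0.0005
```

apply_moves(targets=[[[0,0,0],[0,0,0],0],[[0,0,-0.4],[0,0,0],0],[[0,0,-0.8],[0,0,0],0],[[0,0,-0.3],[0,0,0],0],[[0,-0.7,0],[0,0,0],0]])

```text
time_s: 7.0
tcp_pos: [0.4845, 0.0034, 0.1453]
eef_rot: [179.7, -0.3, -13.6]
contact_force: [0.7, 0.6, 0.1]
gripper_width: 0.001
```

apply_moves(targets=[[[0,-0.8,0],[0,0,0],0],[[0,0,0],[0,0,0],0]])

```text
time_s: 7.2
tcp_pos: [0.4939, 0.0373, 0.1462]
eef_rot: [179.9, -0.5, -13.7]
contact_force: [-0.5, 0.4, 0.7]
gripper_width: 0.0008
```

```bash
python3 - <<'E'
from plant import r
from h import *
import cv2
np.set_printoptions(precision=4,suppress=True)
togo(r,[.496,.0522,.11],-14.1)
c=r.capture("scene");np.save("pics/scene6.npy",c,allow_pickle=True)
cv2.imwrite("pics/c6.png",cv2.resize(c["img"][120:220,220:350],None,fx=5,fy=5,interpolation=cv2.INTER_CUBIC))
for u,v in[(260,172),(261,174),(331,178),(328,188)]:print(depth(c,u,v),depth(load("scene0"),u,v))
E
```

```text
t 7.2 tcp [0.4939 0.0373 0.1462] rpy [179.8914  -0.5229 -13.6585] F [-0.4731  0.3684  0.6781] w 0.0008361731580506593
units to go [-0.046 -0.377  0.905]
turn [ 0.013 -0.065  0.055]
[ 0.4713 -0.0252  0.095 ] [ 0.479  -0.0252  0.1025]
[ 0.4781 -0.0231  0.0951] [ 0.4848 -0.0231  0.1016]
[0.4999 0.1369 0.0955] [0.5046 0.1358 0.1002]
[0.5398 0.1238 0.1045] [0.5331 0.1254 0.0975]
```

View pics/c6.png

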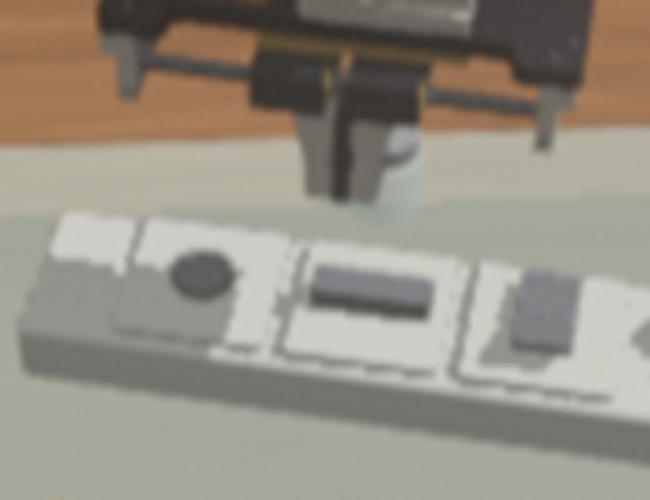

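The round key is 6–7 mm lower than before, so it is down. Next is the bar key.

apply_moves(targets=[[[-0.03,-0.35,0.2],[0,0,0],0],[[0,0,0.5],[0,0,0],0],[[0,0,0],[0,0,0],0]])

```text
time_s: 7.55
tcp_pos: [0.4953, 0.0507, 0.1164]
eef_rot: [179.9, -0.5, -13.7]
contact_force: [-0.0, -0.0, -0.5]
gripper_width: 0.0002
```

```bash
python3 - <<'E'
from plant import r
from h import *
np.set_printoptions(precision=4,suppress=True)
togo(r,[.496,.0522,.083],-14.1)
E
```

```text
t 7.55 tcp [0.4953 0.0507 0.1164] rpy [179.8924  -0.4744 -13.6973] F [-0.0184 -0.0357 -0.5209] w 0.0002420691194452654
units to go [ 0.001 -0.043  0.836]
turn [ 0.013 -0.059  0.05 ]
```

apply_moves(targets=[[[0,-0.04,0.3],[0,0,0],0],[[0,0,0.2],[0,0,0],0],[[0,0,0.1],[0,0,0],0]])

```text
time_s: 7.85
tcp_pos: [0.4965, 0.0519, 0.0925]
eef_rot: [179.9, -0.5, -13.7]
contact_force: [0.2, -0.4, -0.2]
gripper_width: 0.0006
```

apply_moves(targets=[[[0,0,0.05],[0,0,0],0],[[0,0,0.05],[0,0,0],0]])

```text
time_s: 8.05
tcp_pos: [0.4966, 0.0516, 0.0885]
eef_rot: [179.9, -0.5, -13.7]
contact_force: [-1.0, 0.7, 1.2]
gripper_width: 0.0007
```

apply_moves(targets=[[[0,0,0.05],[0,0,0],0]])

```text
time_s: 8.15
tcp_pos: [0.4967, 0.0516, 0.0868]
eef_rot: [179.9, -0.5, -13.7]
contact_force: [-2.2, 0.4, 1.7]
gripper_width: 0.0002
```

apply_moves(targets=[[[0,0,0.05],[0,0,0],0]])

```text
time_s: 8.25
tcp_pos: [0.4967, 0.0516, 0.0851]
eef_rot: [179.9, -0.5, -13.8]
contact_force: [-2.2, 0.8, 3.9]
gripper_width: 0.0003
```

apply_moves(targets=[[[0,0,0.05],[0,0,0],0]])

```text
time_s: 8.35
tcp_pos: [0.4967, 0.0516, 0.0833]
eef_rot: [179.9, -0.6, -13.8]
contact_force: [-5.2, 1.0, 13.4]
gripper_width: 0.0
```

apply_moves(targets=[[[0,0,0.04],[0,0,0],0]])

```text
time_s: 8.45
tcp_pos: [0.4969, 0.0516, 0.083]
eef_rot: [179.9, -0.6, -13.7]
contact_force: [-11.1, 2.9, 27.9]
gripper_width: 0.0005
```

Firm stop reached. Now lift off.

apply_moves(targets=[[[0,0,0],[0,0,0],0],[[0,0,-0.5],[0,0,0],0],[[0,0,-1],[0,0,0],0],[[0,0,-0.7],[0,0,0],0],[[0,0,0],[0,0,0],0]])

```text
time_s: 8.95
tcp_pos: [0.4963, 0.0518, 0.1747]
eef_rot: [179.9, -0.6, -13.7]
contact_force: [-0.1, -1.0, -0.6]
gripper_width: 0.0003
```

```bash
python3 - <<'E'
from plant import r
from h import *
import cv2
np.set_printoptions(precision=4,suppress=True)
togo(r,[.496,.0522,.17])
c=r.capture("scene");np.save("pics/scene7.npy",c,allow_pickle=True)
S=load("scene0")
cv2.imwrite("pics/c7.png",np.vstack([cv2.resize(k["img"][125:250,170:460],None,fx=2.4,fy=2.4,interpolation=cv2.INTER_CUBIC) for k in(c,S)]))
for n,u,v in[("round",261,174),("bar",290,176),("bar",297,177),("rock near",331,178),("rock far",328,188)]:print(n,depth(c,u,v),depth(S,u,v))
E
```

```text
t 8.95 tcp [0.4963 0.0518 0.1747] rpy [179.8723  -0.6318 -13.6777] F [-0.082  -1.0245 -0.6028] w 0.00027742299810489646
units to go [-0.011 -0.008  0.117]
round [ 0.4781 -0.0231  0.095 ] [ 0.4848 -0.0231  0.1016]
bar [0.4955 0.0428 0.1023] [0.4951 0.0428 0.102 ]
bar [0.4991 0.0585 0.1019] [0.4999 0.0584 0.1027]
rock near [0.5007 0.1368 0.0963] [0.5046 0.1358 0.1002]
rock far [0.5399 0.1238 0.1046] [0.5331 0.1254 0.0975]
```

View pics/c7.png

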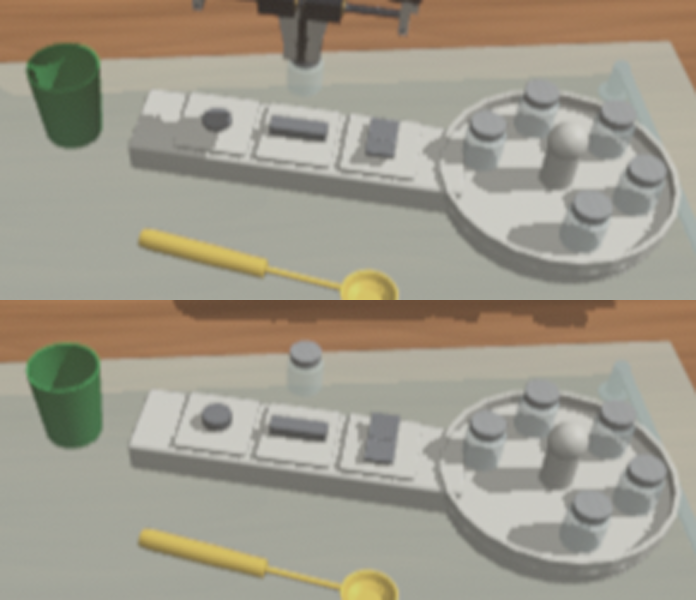

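Comparing now (top) with the start (bottom), the rocker is over, the round key is down and the bar key is back up. The cup, spoon, jar and turntable haven't moved, and the gripper is clear.

```bash
python3 -c "
from plant import r
print(r.close_job())"
```

```text
the job is handed in; nothing more can be done
None
```

I pressed the rocker, then the round key, then the bar key with the closed fingertips, each to its firm stop. I then lifted clear and handed the job in at about 9 s of the 42 s allowed.

- **Rocker:** the scene camera's depth readings show it is over, with the near half about 4 mm lower and the far half about 7 mm higher than at the start.
- **Round key:** its top reads 0.095 m against 0.102 m at the start, so it is fully down.
- **Bar key:** it met its firm stop when pressed, and its top is back at its starting height.
- **Other objects:** the turntable, cup and spoon look unmoved in the last picture. The jar is partly hidden behind the fingers there, but what shows of it is in place.
- **Forces:** the highest I read was about 37 N at the wrist, pressing the round key against its stop, and it was back near zero at the end.

**One disagreement:** the fingertips turned out to be about 13 mm behind the reported TCP, not 17 mm ahead of it as `r.nose_length` says. I saw this in the pictures and depth readings before touching anything, then set the press depths by contact force.

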